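# Draw the telescoping soap rail out to its next hole over the basin

## Task

The soap holder's drip spout hangs just short of the basin and wets the sill: pinch the rail's two spring buttons flush, draw the outer tube out towards the basin, and stop as soon as both buttons snap out in its next hole, then let go. Work gently and by feel - never pull hard on the tube while the buttons are standing in a hole - keep the soap in its dish and leave the other things alone.

Things in the scene. Friction and masses are not known exactly. Their poses are not given: they have to be found in the camera images.
- rail: Fixed steel post on a 72 mm round foot; its head, 36 mm across, carries the horizontal rail, whose axis is 110 mm above the sill. Origin: centre of the foot's underside. z up; y runs along the rail towards the basin; x is level and square to the rail, pointing away from the robot. The frames of core and tube have the same axes.
- core: Inner steel tube, 20 mm thick, through the post's head, black knob on its rear end. It sits loosely in the head, anywhere in some 20 to 25 mm of end play along y: pulled, it first drifts out with the outer tube under about 1 N, then its knob stops it dead. Origin: on the rail's axis midway between the two buttons, roughly 170 mm from the post.
- tube: Outer aluminium tube, 25 mm thick, 240 mm long, sliding (about 2.5 N) over the inner one; fixed to its far end the clip-on white soap dish. It cannot turn. Holes of 10 mm on both sides, 35 mm apart. Origin: on the axis at the pair of holes now in use. In the next holes it stands 35 mm (1 mm play either way) further along y than core. A 40 N squeeze does it no harm and does not slip.
- button_front: Round-headed steel snap button, 8 mm across, on the robot's side of the inner tube, standing 4 mm out of the outer tube's hole. Pushes in along x; about 2 N to start, 4 N when flush with the outer tube. Flush and pulled, its dome ducks under the wall; it springs out again in the next hole. Origin: tip of the dome, 16.5 mm from the axis when out.
- button_back: The same button on the far side of the tube, opposite the front one; pushes in along -x. Both must be flush (25 mm over the two) before the tube will slide; when out they are 33 mm over the tips. Starting the slide with both flush takes a pull of about 15 N; over 12 N between the tube and either button strains it. Origin: tip of the dome.
- drip (a point): Drip spout under the middle of the soap dish (110 x 74 mm, 20 mm deep), 208 mm along y from the tube's origin and 22 mm below the axis.
- soap: Loose bar of soap, 64 x 46 x 22 mm, lying in the soap dish. Origin: centre of its underside.
- basin: Fixed white basin, 80 mm high, 260 mm along the rail by 322 mm, walls 12 mm, with a chrome mixer tap 230 mm high on its far side. Origin: under its middle.
- olive_dish: Green glass dish, 104 mm across, 36 mm high, loose on the sill. Origin: centre of its underside.
- shaker_cap: Steel cocktail shaker cap, 42 mm across, 52 mm high, loose on the sill. Origin: centre of its underside.
- comb: Black plastic comb, 170 mm long along its y, 34 mm wide, 5 mm thick, loose on the sill. Origin: underside, near the middle.
- drawer_box: Small wooden box with one drawer, 100 x 130 x 75 mm, standing beyond the rail. Origin: centre of its underside.
Things that resemble listed ones, but are neither listed nor needed, are in the scene too. Of the things that look like the soap, the largest one is meant.

How it is judged:
On the way, in this order (a step that is already met when the one before it is completed fails the run):
1. both buttons are pinched in flush (at least 3 mm) while the tube is still at its first hole (x of button_front in the frame of core above -0.0135 m and x of button_back in the frame of core below 0.0135 m and y of tube in the frame of core below 0.004 m), for 0.1 s.
2. the tube is on its way, both buttons ducked under its wall (x of button_front in the frame of core above -0.0125 m and x of button_back in the frame of core below 0.0125 m and y of tube in the frame of core between 0.012 and 0.03 m), for 0.1 s.
At the end, for the whole second after the job is handed in: the outer tube stands one hole further out (35 mm, within 2.5 mm) and at rest, both buttons out in the next hole to within 1.5 mm, the soap lying flat in its dish (y of tube in the frame of core between 0.0325 and 0.0375 m and x of button_front in the frame of core below -0.015 m and x of button_back in the frame of core above 0.015 m and linear speed of tube below 0.01 m/s and z of soap in the frame of tube above -0.014 m and y of soap in the frame of tube between 0.17 and 0.245 m and angle between soap's own z axis and vertical below 0.2 rad); the robot touches nothing.
It fails at once if the tube is strained against a button (over 12 N on either button) (contact force between any of button_front, button_back and tube above 12 N).
It fails at once if the soap leaves its dish (z of soap in the frame of tube below -0.03 m).
It fails at once if the olive dish, shaker cap or comb is pushed more than 15 mm (distance of any of olive_dish, shaker_cap, comb from where it was at the start of the episode above 0.015 m).
It fails at once if the wooden box is pushed against (over 3 N) (contact force between any of the fingers, the arm and drawer_box above 3 N).
It also fails if it takes over 42 s, if anything falls off the work surface, if the arm or the gripper's body presses on something with over 40 N, if the wrist force passes 120 N, or if a joint passes its speed limit or range.

## Robot

A 6-joint arm with a two-finger parallel gripper is mounted at the origin on the work surface. World frame = base frame: x ahead of the robot, y to its left, z up, the work surface at z = 0. Lengths are in m, angles in rad, forces in N, time in s.
With the tool pointing down it reaches from about 0.275 to 0.85 m from the base axis. Payload 5.2 kg.
Tool frame: the origin (TCP) lies on the mounting face of the last link; the fingertips stand 173 mm ahead of it and the grasp point (between the pads) lies 155 mm ahead of it; z points along the fingers, y is the line along which they close (so a half turn about z gives the same grasp; the last joint's range is limited). The gripper opens to 85 mm and grips with 20 to 120 N. Pads are 22 mm wide; open, the fingers measure 114 mm over their backs; the gripper's body (76 mm by 85 mm) begins 54 mm behind the grasp point. The pads swing forward as they close: fully open they stand 13 mm farther back than shut.
Start: joints at [1.078, 0.259, 1.535, -0, 1.348, -0.203], TCP at [0.157, 0.527, 0.405] pointing down, gripper open.
Joint ranges: [-3.14, 3.14], [-0.91, 2.08], [0.19, 2.58], [-1.22, 4.36], [0.22, 2.71], [-3.12, 3.12]. Speed limits (rad/s): [2.57, 2.57, 3.14, 3.14, 3.14, 3.14].

## Interface

Orientations are given as a 3x3 rotation matrix whose columns are the frame's x, y, z axes.
In Python, from bench import get_state, grab_frame, close_job, look_for gives the robot as it stands.
- The arm moves only by the shell command python3 -m jog 'ROWS' [FORCE]. ROWS is JSON, a list of rows, each an object with "rot": the turn, a rotation vector about the tool's x, y, z in rad, a list of three; "slide": the shift along the tool's x, y, z in mm, a list of three; "fingers": the gripper's target within -1 to 1 (fully open at 1, half-way at 0, shut at -1). A call has 1 to 10 rows; each row is the pose to reach, as a shift and turn from the pose commanded when the call began, along the tool's axes at that moment; what a row does not reach only later rows make up. A row lasts 1/8 s, in which the tool goes at most 62.5 mm and 10.7 degrees, less where a joint would pass 70% of its speed; a pose out of reach is approached as far as the arm can. A call with a gripper value outside its range is refused whole. The fingers move at their own pace and stop on an object; FORCE is the grip in N (left out, the last holds). Time passes only in rows, so rows that repeat a pose let the fingers close. It gives the time, the measured TCP pose, the force, the opening and the grip force at its end, in the units of the state.
- get_state(): the state, without advancing time (a new reading comes with each control period).
- grab_frame(name): name is "scene" or "side" or "wrist"; returns a dict with "color" (420x560x3 uint8, red, green, blue), "fx", "fy", "cx", "cy" (pixels), "k1" (the pictures are not rectified: a ray, as slopes to the right and down, at radius r is drawn at 1 + k1 r^2 times it, then the intrinsics apply), "pose" (4x4, takes a point from camera to world coordinates); the wrist camera has in their place "tool_from_camera" (4x4, takes a point from camera to tool coordinates, whose origin is the TCP and whose axes are the flange's). Camera axes: x right, y down, z forward; pixel columns grow to the right and rows downward; lengths in m; the calibration is good to about 2 mm. A picture is of the moment at which its call begins: read the wrist's pose just before it. There is no depth.
- close_job(): hands the job in; it is judged then, once.
Trained networks look in a picture, given as the dict that the camera call returned (one of the last four; its "shot" number tells which), for a name from the list of things; names that differ only in an ending like _2 or _b are one class to them, and where a whole thing is asked for, a point or a joint stands for the part that bears it (a point fixed in the world has none). Each returns a list of dicts, best first, with "p" (0 to 1); they miss things now and then, are a little off and sometimes report something else, mostly with a low value. They report only what shows in the picture. A call takes as long as a camera call. They do not tell look-alikes from the thing itself.
- look_for(picture, target): "uv" ([column, row] in pixels, amid what is visible of it).
The state is a dict: "t": time; "joint_pos": joint angles; "joint_velocities": joint speeds; "tau": joint torques, N m; "position": TCP position; "eef_rot": TCP orientation; "wrist_force": force on the tool from outside, world axes, zero at the start; "torque": the same for the moment, N m; "grip_width": opening from 0.0 (shut) to 1.0 (fully open); "grasp_force": force on a finger pad.
Only numpy, scipy, OpenCV 4.12 (cv2) and the standard library are available. Lean on these libraries where they do the work, as an engineer would, in place of code of your own. Each camera call takes 0.05 s, during which the arm holds its last target. There are 200 camera calls.

## Working session

There is one attempt and no reset: what is moved stays moved. The work goes in short steps, Python scripts to look and compute and a shell command to move; the robot and the scene stay as the last step left them, time stands still between calls to the robot, and variables do not carry over. Pictures are saved under pics/ and viewed, at most 10 in all, crops included, and the job is handed in when it is done.

```bash
mkdir -p pics; ls
cat > h.py <<'E'
import numpy as np, cv2
from bench import *
def pose(f,s=None):
    if 'pose' in f: return np.array(f['pose'])
    T=np.eye(4);T[:3,:3]=s['eef_rot'];T[:3,3]=s['position']
    return T@np.array(f['tool_from_camera'])
def K(f): return np.array([[f['fx'],0,f['cx']],[0,f['fy'],f['cy']],[0,0,1.]])
def ray(f,uv,P):
    x,y=(uv[0]-f['cx'])/f['fx'],(uv[1]-f['cy'])/f['fy']
    rd=np.hypot(x,y); r=rd
    for _ in range(30): r=rd/(1+f['k1']*r*r)
    k=r/rd if rd>0 else 1
    d=P[:3,:3]@np.array([x*k,y*k,1]); return P[:3,3],d/np.linalg.norm(d)
def atz(f,uv,P,z):
    o,d=ray(f,uv,P); return o+d*(z-o[2])/d[2]
def tri(rs):
    A=np.zeros((3,3));b=np.zeros(3)
    for o,d in rs:
        M=np.eye(3)-np.outer(d,d);A+=M;b+=M@o
    X=np.linalg.solve(A,b); return X,[np.linalg.norm((np.eye(3)-np.outer(d,d))@(X-o))*1000 for o,d in rs]
def proj(f,X,P):
    c=np.linalg.inv(P)@np.append(X,1);x,y=c[:2]/c[2];r2=x*x+y*y;k=1+f['k1']*r2
    return np.array([f['fx']*x*k+f['cx'],f['fy']*y*k+f['cy']])
E
python3 - <<'E'
from h import *
s=get_state();print(s)
for n in ['scene','side','wrist']:
    f=grab_frame(n);cv2.imwrite(f'pics/{n}0.png',f['color'][:,:,::-1])
    P=pose(f,s);print(n,f['fx'],f['k1'],np.round(P,3).tolist())
    for t in ['rail','core','tube','button_front','button_back','drip','soap','olive_dish','shaker_cap','comb','drawer_box','basin']:
        print(t,[(np.round(r['uv']).tolist(),round(r['p'],2)) for r in look_for(f,t)][:4])
E
```

```text
pics
{'t': 0.0, 'joint_pos': array([ 1.07818323e+00,  2.59314313e-01,  1.53611068e+00, -2.42635926e-05,
        1.34802036e+00, -2.02836360e-01]), 'joint_velocities': array([-0.00170108, -0.00122185,  0.00035915,  0.00131091,  0.00014509,
       -0.00087299]), 'tau': array([ 1.33629746e-03, -4.46032977e+01, -2.90569335e+01, -2.76723622e-04,
        1.19409274e-02,  1.17515964e-05]), 'position': array([0.15704382, 0.52685829, 0.40387878]), 'eef_rot': array([[-9.58309082e-01,  2.85732343e-01, -8.55346378e-04],
       [ 2.85733409e-01,  9.58307736e-01, -1.64360453e-03],
       [ 3.50054077e-04, -1.81948218e-03, -9.99998283e-01]]), 'wrist_force': array([-0.19498249,  0.3851083 , -0.33101571]), 'torque': array([-0.01895279, -0.03489486,  0.00697155]), 'grasp_force': 0.0, 'grip_width': 1.001783556728459}
scene 505.4040208359603 -0.058547383709596716 [[-0.436, 0.768, -0.469, 1.013], [0.9, 0.374, -0.223, 0.342], [0.004, -0.519, -0.855, 0.973], [0.0, 0.0, 0.0, 1.0]]
rail [([235.0, 187.0], 0.57)]
core [([271.0, 196.0], 0.6)]
tube [([288.0, 197.0], 0.62), ([220.0, 272.0], 0.19)]
button_front []
[... 533 characters left out ...]
5)]
tube [([298.0, 219.0], 0.88)]
button_front []
button_back []
drip [([298.0, 217.0], 0.85)]
soap [([172.0, 231.0], 0.66), ([273.0, 187.0], 0.56), ([298.0, 216.0], 0.56), ([349.0, 165.0], 0.49)]
olive_dish [([304.0, 398.0], 0.63)]
shaker_cap [([404.0, 305.0], 0.62)]
comb [([260.0, 281.0], 0.61)]
drawer_box [([376.0, 230.0], 0.69)]
basin [([250.0, 161.0], 0.97)]
wrist 309.04787694783374 -0.02337823048473695 [[0.285, 0.921, 0.266, 0.09], [0.958, -0.274, -0.081, 0.547], [-0.001, 0.278, -0.961, 0.373], [0.0, 0.0, 0.0, 1.0]]
rail []
core []
tube []
button_front []
button_back []
drip []
soap [([82.0, 323.0], 0.76)]
olive_dish []
shaker_cap []
comb []
drawer_box []
basin [([207.0, 358.0], 0.63)]
```

Run:
```python
import cv2
a=cv2.imread('pics/scene0.png')[80:300,120:420]
cv2.imwrite('pics/sc1.png',cv2.resize(a,None,fx=2.6,fy=2.6,interpolation=cv2.INTER_CUBIC))
a=cv2.imread('pics/side0.png')[130:430,130:480]
cv2.imwrite('pics/sd1.png',cv2.resize(a,None,fx=2,fy=2,interpolation=cv2.INTER_CUBIC))
```

```text
(no output)
```

View pics/sc1.png

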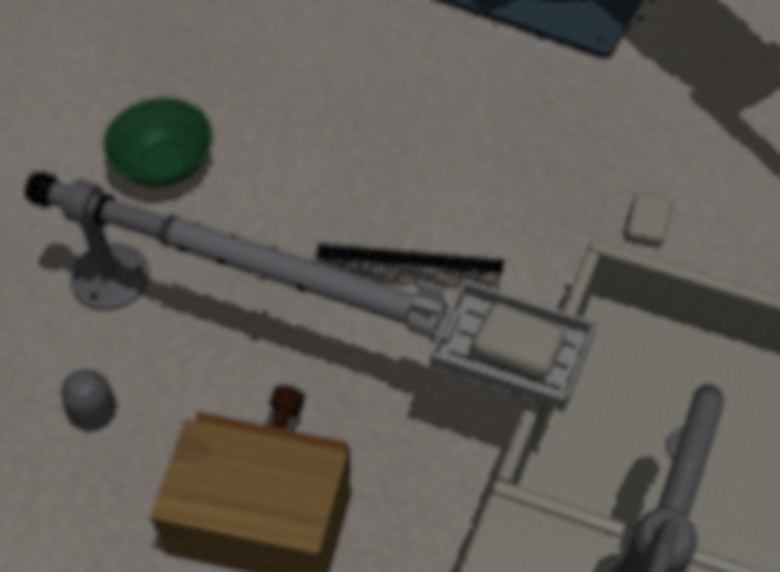

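View pics/sd1.png

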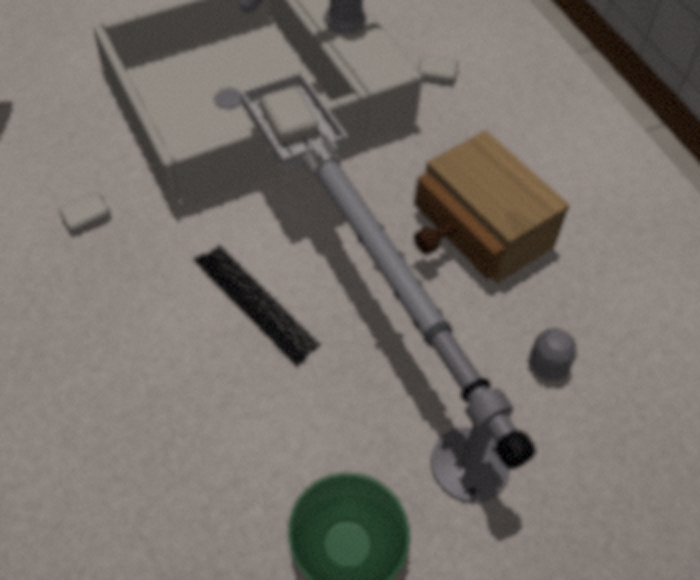

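The soap meant is the one in the dish: crop 1 (518,345), i.e. about (319,212) in the scene picture. The others, at (371,164) and beside the basin, are lying loose. I can see the rail, with the tube's rear ring at scene (187,169) and side (348,295). Next I'll measure the axis.

Run:
```python
from h import *
s=get_state()
a=grab_frame('scene');b=grab_frame('side');A=pose(a);B=pose(b)
sc=lambda u,v:(u/2.6+120,v/2.6+80); sd=lambda u,v:(u/2+130,v/2+130)
for n,p,q in [('knob',(40,188),(515,448)),('ring',(168,230),(437,328)),('end',(412,308),(322,162)),('foot',(110,275),(468,468)),('box knob',(287,400),(430,239))]:
    X,e=tri([ray(a,sc(*p),A),ray(b,sd(*q),B)]);print(n,X.round(4),np.round(e,1),'z110:',atz(a,sc(*p),A,.11).round(4),atz(b,sd(*q),B,.11).round(4))
```

```text
knob [ 0.5457 -0.2399  0.1108] [1.1 1.1] z110: [ 0.5461 -0.2412  0.11  ] [ 0.5452 -0.2389  0.11  ]
ring [ 0.537  -0.119   0.1136] [1.6 1.6] z110: [ 0.5363 -0.122   0.11  ] [ 0.5372 -0.116   0.11  ]
end [0.517  0.0936 0.1163] [4.1 4.1] z110: [0.517  0.0896 0.11  ] [0.5166 0.1022 0.11  ]
foot [ 0.5398 -0.2031 -0.0025] [0.1 0.1] z110: [ 0.5942 -0.1402  0.11  ] [ 0.5021 -0.2398  0.11  ]
box knob [0.6035 0.0176 0.0437] [1.7 1.7] z110: [0.6315 0.0417 0.11  ] [ 0.5754 -0.0259  0.11  ]
```

```bash
python3 -m jog '[{"slide":[-46,-38,0],"rot":[0,0,0.12],"fingers":1},{"slide":[-92,-76,0],"rot":[0,0,0.24],"fingers":1},{"slide":[-138,-115,0],"rot":[0,0,0.36],"fingers":1},{"slide":[-184,-154,0],"rot":[0,0,0.48],"fingers":1},{"slide":[-230,-193,0],"rot":[0,0,0.6],"fingers":1},{"slide":[-276,-232,0],"rot":[0,0,0.72],"fingers":1},{"slide":[-322,-270,0],"rot":[0,0,0.84],"fingers":1},{"slide":[-368,-309,0],"rot":[0,0,0.96],"fingers":1},{"slide":[-414,-347,0],"rot":[0,0,1.08],"fingers":1},{"slide":[-460,-386,0],"rot":[0,0,1.196],"fingers":1}]'
```

```text
t: 3.3
position: [0.4885, 0.0238, 0.405]
eef_rot: [[-0.081, 0.997, 0.001], [0.997, 0.081, 0.0], [0.0, 0.001, -1.0]]
wrist_force: [0.7, 0.3, -0.1]
grip_width: 0.997
grasp_force: 0.0
```

```bash
python3 -m jog '[{"slide":[-31,17,20],"rot":[0,0,0],"fingers":0.6},{"slide":[-61,34,40],"rot":[0,0,0],"fingers":0.5},{"slide":[-61,34,40],"rot":[0,0,0],"fingers":0.5}]' 40
python3 - <<'E'
from h import *
s=get_state();f=grab_frame('wrist');P=pose(f,s)
print(s['position'],s['grip_width'])
np.savez('pics/w1.npz',P=P,**{k:f[k] for k in ['fx','fy','cx','cy','k1']})
cv2.imwrite('pics/w1.png',f['color'][:,:,::-1])
for t in ['button_front','button_back','core']: print(t,[(np.round(r['uv'],1).tolist(),round(r['p'],2)) for r in look_for(f,t)])
E
```

```text
t: 3.68
position: [0.5273, -0.0341, 0.3628]
eef_rot: [[-0.082, 0.997, -0.003], [0.997, 0.082, 0.0], [0.001, -0.003, -1.0]]
wrist_force: [-0.3, -0.6, 0.8]
grip_width: 0.751
grasp_force: 0.0
[ 0.52727585 -0.03409718  0.3628425 ] 0.7514537589997735
button_front []
button_back []
core [([459.6, 142.0], 0.62), ([281.1, 154.4], 0.57)]
```

View pics/w1.png

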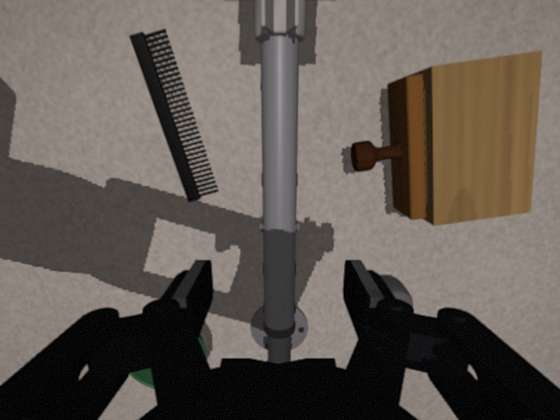

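Run:
```python
import cv2,numpy as np
a=cv2.imread('pics/w1.png')[140:340,235:325]
a=np.rot90(a); a=np.clip(255*(a/255.)**0.55,0,255).astype('uint8')
cv2.imwrite('pics/w1c.png',cv2.resize(a,None,fx=4,fy=4,interpolation=cv2.INTER_CUBIC))
```

```text
(no output)
```

View pics/w1c.png

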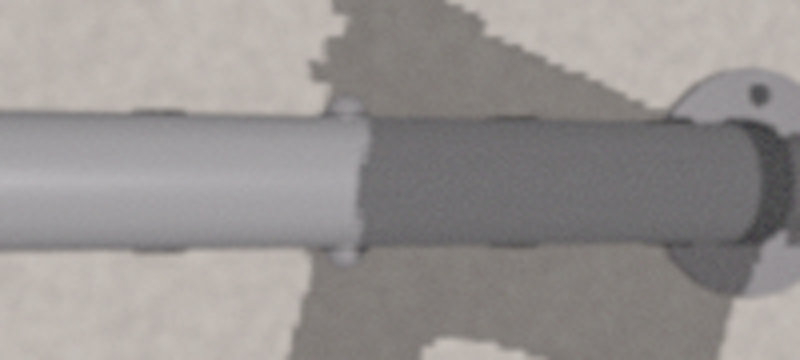

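Crop: both buttons stand out at about (297.5,226.5) and (260.5,226.5). Empty holes are at row 180 ahead and rows 269 and 309 towards the post.

Run:
```python
from h import *
f={k:np.load('pics/w1.npz')[k] for k in ['fx','fy','cx','cy','k1','P']};P=f['P']
b=atz(f,(297.5,226.5),P,.11);q=atz(f,(260.5,226.5),P,.11)
m=(b+q)/2;print(b,q,m,np.linalg.norm(b-q))
h=[(atz(f,(278.8+dx*0,r),P,.11)) for r,dx in [(179.5,0),(226.5,0),(268.7,0),(309.5,0)]]
print(np.array(h).round(4), np.diff([x[1] for x in h]))
# axis direction from edges at rows: crop x=20 & x=680
def px(x,y): return (235+89-y/4,140+x/4)
l=(atz(f,px(20,114),P,.11)+atz(f,px(20,249),P,.11))/2; r=(atz(f,px(650,122),P,.11)+atz(f,px(650,241),P,.11))/2
print(l,r,np.degrees(np.arctan2(-(l-r)[0],(l-r)[1])))
s=get_state();R=s['eef_rot'];yr=(l-r)/np.linalg.norm(l-r)
print('tool err', R.T@(m-s['position'])*1000, 'rail dir in tool',R.T@yr)
```

```text
[ 0.54205474 -0.03549267  0.11      ] [ 0.51412868 -0.03783294  0.11      ] [ 0.52809171 -0.0366628   0.11      ] 0.028023952379927934
[[ 0.525  -0.0009  0.11  ]
 [ 0.5279 -0.0367  0.11  ]
 [ 0.5309 -0.0716  0.11  ]
 [ 0.5339 -0.1084  0.11  ]] [-0.03573715 -0.03493181 -0.03677823]
[0.52278762 0.0234547  0.11      ] [ 0.53325366 -0.10186009  0.11      ] 4.77414660078241
tool err [ -5.36844858   1.02357965 255.37336267] rail dir in tool [9.99997098e-01 2.40890490e-03 2.35562218e-05]
```

```bash
python3 -m jog '[{"slide":[-4,1,25],"rot":[0,0,0],"fingers":0.4},{"slide":[-4,1,50],"rot":[0,0,0],"fingers":0.4},{"slide":[-4,1,50],"rot":[0,0,0],"fingers":0.4},{"slide":[-4,1,50],"rot":[0,0,0],"fingers":0.4}]' 40
python3 - <<'E'
from h import *
s=get_state();f=grab_frame('wrist');P=pose(f,s);s2=get_state()
print(s['position'],s2['position'],s['eef_rot'],s['wrist_force'])
np.savez('pics/w2.npz',P=P,R=s['eef_rot'],p=s['position'],**{k:f[k] for k in ['fx','fy','cx','cy','k1']})
cv2.imwrite('pics/w2.png',f['color'][:,:,::-1])
g=f['color'][150:380,210:350,::-1]
a=np.rot90(g);a=np.clip(255*(a/255.)**0.55,0,255).astype('uint8')
cv2.imwrite('pics/w2c.png',cv2.resize(a,None,fx=3.4,fy=3.4,interpolation=cv2.INTER_CUBIC))
print(proj(f,np.array([.528,-.0367,.11]),P))
E
```

```text
t: 4.38
position: [0.5283, -0.0355, 0.3161]
eef_rot: [[-0.086, 0.996, 0.002], [0.996, 0.086, -0.0], [-0.001, 0.002, -1.0]]
wrist_force: [-0.1, -0.2, 0.9]
grip_width: 0.704
grasp_force: 0.0
[ 0.52828056 -0.0355206   0.31609216] [ 0.52842615 -0.03569116  0.31626769] [[-8.58783727e-02  9.96303886e-01  1.86306379e-03]
 [ 9.96305438e-01  8.58793611e-02 -4.57037077e-04]
 [-6.15346544e-04  1.81693098e-03 -9.99998160e-01]] [-0.11190377 -0.21735579  0.86419187]
[275.83236312 247.73533293]
```

View pics/w2c.png

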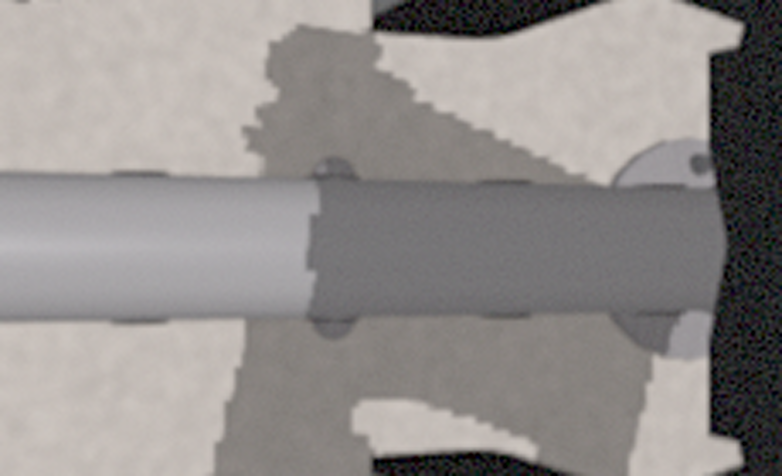

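```bash
python3 -m jog '[{"slide":[-1,-0.5,20],"rot":[0,0,0],"fingers":0.4},{"slide":[-1,-0.5,40],"rot":[0,0,0],"fingers":0.4},{"slide":[-1,-0.5,51],"rot":[0,0,0],"fingers":0.2},{"slide":[-1,-0.5,51],"rot":[0,0,0],"fingers":-0.08},{"slide":[-1,-0.5,51],"rot":[0,0,0],"fingers":-0.08}]' 40; python3 -m jog '[{"slide":[0,0,0],"rot":[0,0,0],"fingers":-0.3},{"slide":[0,0,0],"rot":[0,0,0],"fingers":-0.3}]' 40
```

```text
t: 5.05
position: [0.5281, -0.0372, 0.2646]
eef_rot: [[-0.085, 0.996, 0.002], [0.996, 0.085, -0.0], [-0.001, 0.001, -1.0]]
wrist_force: [0.0, -0.1, 0.2]
grip_width: 0.464
grasp_force: 0.0
t: 5.3
position: [0.528, -0.0372, 0.2646]
eef_rot: [[-0.085, 0.996, 0.002], [0.996, 0.085, -0.0], [-0.001, 0.002, -1.0]]
wrist_force: [0.4, 0.3, 3.3]
grip_width: 0.354
grasp_force: 2.5
```

```bash
python3 -m jog '[{"slide":[0,0,0],"rot":[0,0,0],"fingers":-0.37},{"slide":[0,0,0],"rot":[0,0,0],"fingers":-0.37}]' 40;  python3 -m jog '[{"slide":[0,0,0],"rot":[0,0,0],"fingers":-0.6},{"slide":[0,0,0],"rot":[0,0,0],"fingers":-0.6},{"slide":[0,0,0],"rot":[0,0,0],"fingers":-0.6}]' 40
```

```text
t: 5.55
position: [0.5279, -0.0372, 0.2641]
eef_rot: [[-0.085, 0.996, 0.001], [0.996, 0.085, -0.0], [-0.0, 0.001, -1.0]]
wrist_force: [0.0, -0.4, 4.7]
grip_width: 0.315
grasp_force: 3.1
t: 5.92
position: [0.5278, -0.0372, 0.2641]
eef_rot: [[-0.085, 0.996, 0.001], [0.996, 0.085, -0.0], [-0.0, 0.001, -1.0]]
wrist_force: [-0.0, -0.1, 5.4]
grip_width: 0.283
grasp_force: 40.2
```

```bash
python3 -m jog '[{"slide":[1,0,0],"rot":[0,0,0],"fingers":-0.6},{"slide":[2,0,0],"rot":[0,0,0],"fingers":-0.6},{"slide":[3,0,0],"rot":[0,0,0],"fingers":-0.6}]' 40;  python3 -m jog '[{"slide":[1,0,0],"rot":[0,0,0],"fingers":-0.6},{"slide":[2,0,0],"rot":[0,0,0],"fingers":-0.6},{"slide":[3,0,0],"rot":[0,0,0],"fingers":-0.6}]' 40
```

```text
t: 6.3
position: [0.5276, -0.0344, 0.2642]
eef_rot: [[-0.085, 0.996, 0.001], [0.996, 0.085, -0.001], [-0.001, 0.001, -1.0]]
wrist_force: [-0.8, -1.3, 4.5]
grip_width: 0.28
grasp_force: 40.2
t: 6.68
position: [0.5274, -0.0314, 0.2642]
eef_rot: [[-0.085, 0.996, 0.001], [0.996, 0.085, -0.001], [-0.001, 0.001, -1.0]]
wrist_force: [-0.6, -1.2, 6.2]
grip_width: 0.282
grasp_force: 40.2
```

```bash
for i in 1; do python3 -m jog '[{"slide":[1,0,0],"rot":[0,0,0],"fingers":-0.6},{"slide":[2,0,0],"rot":[0,0,0],"fingers":-0.6},{"slide":[3,0,0],"rot":[0,0,0],"fingers":-0.6}]' 40;done;  python3 -m jog '[{"slide":[1,0,0],"rot":[0,0,0],"fingers":-0.6},{"slide":[2,0,0],"rot":[0,0,0],"fingers":-0.6}]' 40
```

```text
t: 7.05
position: [0.5271, -0.0284, 0.2642]
eef_rot: [[-0.085, 0.996, 0.001], [0.996, 0.085, -0.001], [-0.001, 0.001, -1.0]]
wrist_force: [-0.1, -1.2, 6.8]
grip_width: 0.288
grasp_force: 40.2
t: 7.3
position: [0.527, -0.0264, 0.2642]
eef_rot: [[-0.085, 0.996, 0.001], [0.996, 0.085, -0.001], [-0.001, 0.001, -1.0]]
wrist_force: [0.4, -1.0, 6.1]
grip_width: 0.282
grasp_force: 40.2
```

```bash
python3 -m jog '[{"slide":[0.7,0,0],"rot":[0,0,0],"fingers":-0.6},{"slide":[1.4,0,0],"rot":[0,0,0],"fingers":-0.6},{"slide":[2.1,0,0],"rot":[0,0,0],"fingers":-0.6}]' 40;  python3 -m jog '[{"slide":[0.7,0,0],"rot":[0,0,0],"fingers":-0.6},{"slide":[1.4,0,0],"rot":[0,0,0],"fingers":-0.6},{"slide":[2.1,0,0],"rot":[0,0,0],"fingers":-0.6}]' 40
```

```text
t: 7.68
position: [0.5268, -0.0243, 0.2642]
eef_rot: [[-0.085, 0.996, 0.001], [0.996, 0.085, -0.001], [-0.001, 0.001, -1.0]]
wrist_force: [0.3, -0.6, 6.0]
grip_width: 0.285
grasp_force: 40.2
t: 8.05
position: [0.5266, -0.0222, 0.2642]
eef_rot: [[-0.085, 0.996, 0.001], [0.996, 0.085, -0.001], [-0.001, 0.001, -1.0]]
wrist_force: [0.3, -0.9, 5.4]
grip_width: 0.284
grasp_force: 40.2
```

```bash
python3 -m jog '[{"slide":[0.7,0,0],"rot":[0,0,0],"fingers":-0.6},{"slide":[1.4,0,0],"rot":[0,0,0],"fingers":-0.6}]' 40
```

```text
t: 8.3
position: [0.5265, -0.0208, 0.2642]
eef_rot: [[-0.085, 0.996, 0.001], [0.996, 0.085, -0.001], [-0.001, 0.001, -1.0]]
wrist_force: [-0.1, -0.9, 6.2]
grip_width: 0.284
grasp_force: 40.2
```

```bash
python3 -m jog '[{"slide":[0.7,0,0],"rot":[0,0,0],"fingers":-0.6},{"slide":[1.4,0,0],"rot":[0,0,0],"fingers":-0.6}]' 40
```

```text
t: 8.55
position: [0.5265, -0.0202, 0.2642]
eef_rot: [[-0.085, 0.996, 0.001], [0.996, 0.085, -0.002], [-0.003, 0.001, -1.0]]
wrist_force: [-0.3, -7.4, 4.2]
grip_width: 0.285
grasp_force: 40.1
```

```bash
python3 -m jog '[{"slide":[0.6,0,0],"rot":[0,0,0],"fingers":-0.6},{"slide":[1.2,0,0],"rot":[0,0,0],"fingers":-0.6}]' 40
```

```text
t: 8.8
position: [0.5264, -0.0194, 0.2642]
eef_rot: [[-0.085, 0.996, 0.001], [0.996, 0.085, -0.003], [-0.003, 0.001, -1.0]]
wrist_force: [-1.4, -8.3, 4.7]
grip_width: 0.282
grasp_force: 40.1
```

```bash
python3 -m jog '[{"slide":[0.6,0,0],"rot":[0,0,0],"fingers":-0.6},{"slide":[1.2,0,0],"rot":[0,0,0],"fingers":-0.6}]' 40
```

```text
t: 9.05
position: [0.5263, -0.0182, 0.2642]
eef_rot: [[-0.085, 0.996, 0.001], [0.996, 0.085, -0.003], [-0.003, 0.001, -1.0]]
wrist_force: [-1.6, -8.5, 3.6]
grip_width: 0.281
grasp_force: 39.8
```

```bash
python3 -m jog '[{"slide":[0.5,0,0],"rot":[0,0,0],"fingers":-0.6}]' 40
```

```text
t: 9.18
position: [0.5263, -0.0179, 0.2642]
eef_rot: [[-0.085, 0.996, 0.001], [0.996, 0.085, -0.004], [-0.004, 0.001, -1.0]]
wrist_force: [0.0, -9.1, 4.3]
grip_width: 0.284
grasp_force: 39.8
```

```bash
python3 -m jog '[{"slide":[0.5,0,0],"rot":[0,0,0],"fingers":-0.6},{"slide":[1,0,0],"rot":[0,0,0],"fingers":-0.6}]' 40
```

```text
t: 9.43
position: [0.5262, -0.0173, 0.2642]
eef_rot: [[-0.085, 0.996, 0.001], [0.996, 0.085, -0.004], [-0.005, 0.001, -1.0]]
wrist_force: [-0.6, -9.0, 4.1]
grip_width: 0.289
grasp_force: 39.4
```

```bash
python3 -m jog '[{"slide":[0.5,0,0],"rot":[0,0,0],"fingers":-0.6},{"slide":[1,0,0],"rot":[0,0,0],"fingers":-0.6}]' 40
```

```text
t: 9.68
position: [0.5262, -0.0166, 0.2642]
eef_rot: [[-0.085, 0.996, 0.001], [0.996, 0.085, -0.005], [-0.005, 0.001, -1.0]]
wrist_force: [-0.9, -13.2, 4.4]
grip_width: 0.279
grasp_force: 38.9
```

```bash
python3 -m jog '[{"slide":[0.5,0,0],"rot":[0,0,0],"fingers":-0.6}]' 40
```

```text
t: 9.8
position: [0.5262, -0.0163, 0.2642]
eef_rot: [[-0.085, 0.996, 0.001], [0.996, 0.085, -0.006], [-0.006, 0.001, -1.0]]
wrist_force: [-1.1, -14.9, 3.8]
grip_width: 0.285
grasp_force: 39.0
```

```bash
python3 -m jog '[{"slide":[0.5,0,0],"rot":[0,0,0],"fingers":-0.6}]' 40
```

```text
t: 9.93
position: [0.5262, -0.0161, 0.2642]
eef_rot: [[-0.085, 0.996, 0.001], [0.996, 0.085, -0.006], [-0.006, 0.001, -1.0]]
wrist_force: [0.3, -16.8, 3.7]
grip_width: 0.283
grasp_force: 39.0
```

```bash
python3 -m jog '[{"slide":[0.3,0,0],"rot":[0,0,0],"fingers":-0.6}]' 40
```

```text
t: 10.05
position: [0.5262, -0.016, 0.2642]
eef_rot: [[-0.085, 0.996, 0.001], [0.996, 0.085, -0.007], [-0.007, 0.001, -1.0]]
wrist_force: [-1.7, -16.1, 3.5]
grip_width: 0.278
grasp_force: 39.0
```

```bash
python3 -m jog '[{"slide":[0.2,0,0],"rot":[0,0,0],"fingers":-0.6}]' 40
```

```text
t: 10.18
position: [0.5262, -0.016, 0.2642]
eef_rot: [[-0.085, 0.996, 0.001], [0.996, 0.085, -0.007], [-0.007, 0.001, -1.0]]
wrist_force: [-1.3, -17.5, 3.3]
grip_width: 0.287
grasp_force: 39.0
```

```bash
python3 -m jog '[{"slide":[0.4,0,0],"rot":[0,0,0],"fingers":-0.6}]' 40
```

```text
t: 10.3
position: [0.526, -0.0144, 0.2642]
eef_rot: [[-0.084, 0.996, 0.001], [0.996, 0.084, -0.004], [-0.004, 0.001, -1.0]]
wrist_force: [-0.7, -3.1, 5.1]
grip_width: 0.285
grasp_force: 39.2
```

```bash
python3 -m jog '[{"slide":[0.3,0,0],"rot":[0,0,0],"fingers":-0.6}]' 40
```

```text
t: 10.42
position: [0.5259, -0.0134, 0.2642]
eef_rot: [[-0.084, 0.996, 0.001], [0.996, 0.084, -0.002], [-0.002, 0.001, -1.0]]
wrist_force: [-0.6, -5.8, 5.2]
grip_width: 0.285
grasp_force: 39.2
```

```bash
python3 -m jog '[{"slide":[1.2,0,0],"rot":[0,0,0],"fingers":-0.6},{"slide":[2.4,0,0],"rot":[0,0,0],"fingers":-0.6},{"slide":[3.6,0,0],"rot":[0,0,0],"fingers":-0.6},{"slide":[4.8,0,0],"rot":[0,0,0],"fingers":-0.6},{"slide":[6,0,0],"rot":[0,0,0],"fingers":-0.6},{"slide":[7.2,0,0],"rot":[0,0,0],"fingers":-0.6},{"slide":[8.4,0,0],"rot":[0,0,0],"fingers":-0.6},{"slide":[9.6,0,0],"rot":[0,0,0],"fingers":-0.6}]' 40
```

```text
t: 11.42
position: [0.5251, -0.0035, 0.2642]
eef_rot: [[-0.085, 0.996, 0.001], [0.996, 0.085, -0.002], [-0.002, 0.001, -1.0]]
wrist_force: [-0.9, -4.6, 4.9]
grip_width: 0.286
grasp_force: 39.2
```

```bash
python3 -m jog '[{"slide":[1.2,0,0],"rot":[0,0,0],"fingers":-0.6},{"slide":[2.4,0,0],"rot":[0,0,0],"fingers":-0.6},{"slide":[3.6,0,0],"rot":[0,0,0],"fingers":-0.6},{"slide":[4.8,0,0],"rot":[0,0,0],"fingers":-0.6},{"slide":[6,0,0],"rot":[0,0,0],"fingers":-0.6},{"slide":[7.2,0,0],"rot":[0,0,0],"fingers":-0.6}]' 40
```

```text
t: 12.18
position: [0.5245, 0.0037, 0.2642]
eef_rot: [[-0.085, 0.996, 0.001], [0.996, 0.085, -0.002], [-0.002, 0.001, -1.0]]
wrist_force: [-1.7, -5.6, 5.0]
grip_width: 0.29
grasp_force: 39.2
```

```bash
python3 -m jog '[{"slide":[0.8,0,0],"rot":[0,0,0],"fingers":-0.6},{"slide":[1.6,0,0],"rot":[0,0,0],"fingers":-0.6},{"slide":[2.4,0,0],"rot":[0,0,0],"fingers":-0.6},{"slide":[3.2,0,0],"rot":[0,0,0],"fingers":-0.6},{"slide":[4,0,0],"rot":[0,0,0],"fingers":-0.6},{"slide":[4.8,0,0],"rot":[0,0,0],"fingers":-0.6},{"slide":[5.6,0,0],"rot":[0,0,0],"fingers":-0.6}]' 40
```

```text
t: 13.05
position: [0.524, 0.0098, 0.2642]
eef_rot: [[-0.085, 0.996, 0.001], [0.996, 0.085, -0.001], [-0.001, 0.001, -1.0]]
wrist_force: [0.4, -0.9, 4.8]
grip_width: 0.283
grasp_force: 39.3
```

```bash
python3 -m jog '[{"slide":[0.5,0,0],"rot":[0,0,0],"fingers":-0.6},{"slide":[1,0,0],"rot":[0,0,0],"fingers":-0.6}]' 40
```

```text
t: 13.3
position: [0.5238, 0.0114, 0.2641]
eef_rot: [[-0.085, 0.996, 0.001], [0.996, 0.085, 0.0], [0.0, 0.001, -1.0]]
wrist_force: [-0.7, 1.4, 6.0]
grip_width: 0.281
grasp_force: 39.2
```

```bash
python3 -m jog '[{"slide":[0.5,0,0],"rot":[0,0,0],"fingers":-0.6},{"slide":[1,0,0],"rot":[0,0,0],"fingers":-0.6}]' 40
```

```text
t: 13.55
position: [0.5238, 0.0122, 0.2642]
eef_rot: [[-0.085, 0.996, 0.001], [0.996, 0.085, -0.0], [-0.0, 0.001, -1.0]]
wrist_force: [0.7, -0.4, 5.9]
grip_width: 0.287
grasp_force: 39.2
```

```bash
python3 -m jog '[{"slide":[0.4,0,0],"rot":[0,0,0],"fingers":-0.6},{"slide":[0.4,0,0],"rot":[0,0,0],"fingers":-0.6}]' 40
```

```text
t: 13.8
position: [0.5237, 0.0126, 0.2642]
eef_rot: [[-0.085, 0.996, 0.001], [0.996, 0.085, -0.0], [-0.0, 0.001, -1.0]]
wrist_force: [0.3, -0.8, 6.8]
grip_width: 0.285
grasp_force: 39.2
```

Run:
```python
from h import *
for n,x0,y0 in [('scene',180,150),('side',290,210)]:
    f=grab_frame(n);g=f['color'][y0:y0+100,x0:x0+130,::-1]
    P=pose(f);print(n,proj(f,np.array([.5267,-.0206,.11]),P)-[x0,y0])
    cv2.imwrite(f'pics/{n}5.png',f['color'][:,:,::-1])
    c=cv2.resize(np.clip(255*(g/255.)**.6,0,255).astype('uint8'),None,fx=4,fy=4,interpolation=cv2.INTER_CUBIC)
    globals()[n]=c
cv2.imwrite('pics/both5.png',cv2.resize(np.vstack([scene,side])[:, :],None,fx=.75,fy=.75))
```

```text
scene [48.71482514 32.40472055]
side [30.53998096 44.90231115]
```

View pics/both5.png

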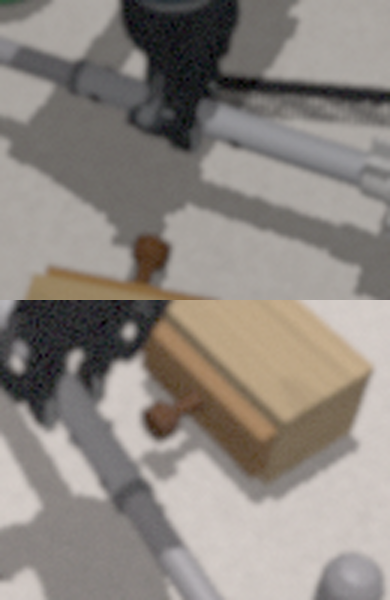

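The force fell, went briefly positive, and then settled at the light core-drift level, which suggests the buttons snapped. I'll let go and look.

```bash
python3 -m jog '[{"slide":[0,0,0],"rot":[0,0,0],"fingers":-0.2},{"slide":[0,0,0],"rot":[0,0,0],"fingers":0.1},{"slide":[0,0,0],"rot":[0,0,0],"fingers":0.4},{"slide":[0,0,0],"rot":[0,0,0],"fingers":0.4},{"slide":[0,0,-20],"rot":[0,0,0],"fingers":0.4},{"slide":[-5,0,-50],"rot":[0,0,0],"fingers":0.4},{"slide":[-10,0,-80],"rot":[0,0,0],"fingers":0.4},{"slide":[-20,0,-95],"rot":[0,0,0],"fingers":0.4},{"slide":[-20,0,-95],"rot":[0,0,0],"fingers":0.4},{"slide":[-20,0,-95],"rot":[0,0,0],"fingers":0.4}]' 40
python3 - <<'E'
from h import *
s=get_state();f=grab_frame('wrist');P=pose(f,s)
np.savez('pics/w6.npz',P=P,**{k:f[k] for k in ['fx','fy','cx','cy','k1']})
cv2.imwrite('pics/w6.png',f['color'][:,:,::-1])
c=proj(f,np.array([.526,-.0206,.11]),P);print(c)
g=f['color'][130:340,235:325,::-1]
a=np.clip(255*(np.rot90(g)/255.)**0.55,0,255).astype('uint8')
cv2.imwrite('pics/w6c.png',cv2.resize(a,None,fx=3.8,fy=3.8,interpolation=cv2.INTER_CUBIC))
E
```

```text
t: 15.15
position: [0.5247, -0.0073, 0.3574]
eef_rot: [[-0.084, 0.996, -0.002], [0.996, 0.084, 0.001], [0.001, -0.002, -1.0]]
wrist_force: [-0.3, -0.1, -0.3]
grip_width: 0.7
grasp_force: 0.0
[278.17081267 242.35583038]
```

View pics/w6c.png

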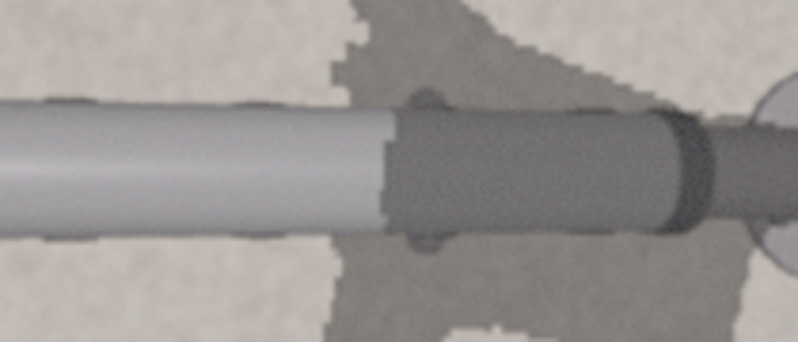

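Both buttons stand out at crop (427,97) and (427,243), with two empty holes ahead and one behind, so the tube has moved one hole. I'll check the soap before closing.

Run:
```python
from h import *
f=grab_frame('scene');a=f['color'][80:300,120:420,::-1]
cv2.imwrite('pics/sc7.png',cv2.resize(a,None,fx=2.6,fy=2.6,interpolation=cv2.INTER_CUBIC))
```

```text
(no output)
```

View pics/sc7.png

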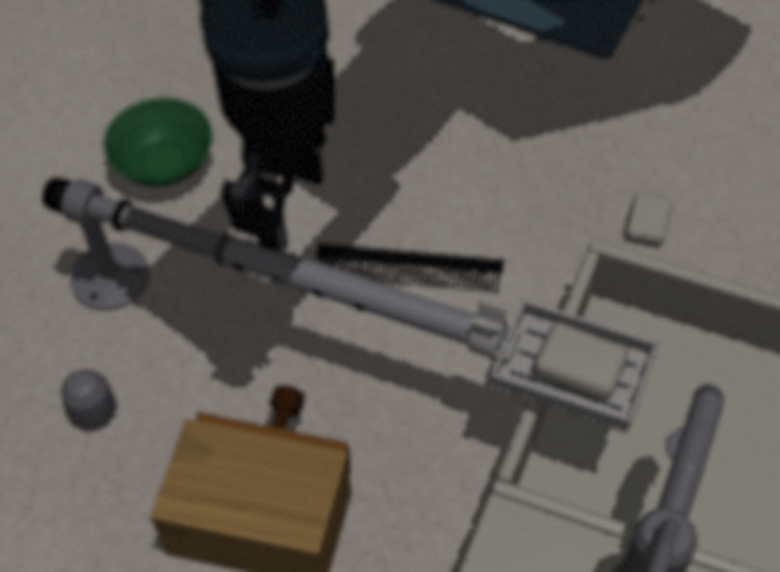

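The soap lies flat in its dish at crop (580,360), over the basin. Nothing else has moved.

```bash
python3 -c "
from bench import *
print(close_job())"
```

```text
the job is handed in; nothing more can be done
None
```

The tube stands one hole further out with both buttons snapped in the next hole and the gripper clear of everything; the soap lies flat in its dish, and I handed the job in soon after 15 s on the robot's clock (no verdict was returned).

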